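Unload a fixed-angle centrifuge rotor for cleaning: bottle first, then its sleeve

TASK

The centrifuge rotor is to be cleaned. From the slanting well on its near side (towards the robot) draw out the capped bottle and stand it upright in the shallow steel tray, keeping it cap-up all the way; then draw the metal sleeve that held it out of the same well and lower it into the deeper white wash basin. Set both down without dropping them, and leave the counterweight in the opposite well and the other things on the bench where they are.

Things in the scene. Friction and masses are not known exactly. Their poses are not given: they have to be found in the camera images.
- rotor: Dark metal centrifuge rotor, immovable, 295 mm across, 110 mm high plus a 22 mm knob at its centre. Four round wells, 90 deg apart, in thick lobes; each axis slants 30 deg (parts in it up to 33) from vertical, leaning in to the centre at the top. Origin: centre of its underside, z up; its +x points at the bottle's well (near side, within 30 deg of world -x). Mouths: 74 mm from the centre, 110 mm up, lobe 73 mm wide.
- bottle: The bottle to unload, 130 mm long: white body 43 mm across, under a grey ribbed cap 56 mm across and 24 mm high (from 106 to 130 mm). It stands loosely in the sleeve, about 1.7 mm play all round; its cap overhangs the sleeve's top edge by 2 mm all round, 2 mm above it. 0.14 to 0.28 kg. Origin: centre of its flat foot; z runs along its axis to the cap.
- sleeve: Plain bright metal sleeve, a round cup 108 mm long, 52 mm outside, 46 mm inside, floor 4 mm thick. It stands loosely (2 mm play all round) on the floor of the slanted well, 78 mm deep, so its top 30 mm stick out square to the well's mouth. About 0.3 kg. Origin: centre of its underside; z runs along its axis to the open end.
- sleeve_mouth (a point): Centre of the sleeve's open end, 108 mm from its origin along its axis.
- tray: Shallow steel tray for the bottle, 200 (x) by 160 (y) mm outside, walls 20 mm high and 3 mm thick, floor 3 mm thick, fixed. Left or right of the rotor. Origin: centre of its underside, z up.
- basin: White plastic wash basin for the sleeve, 200 (x) by 160 (y) mm outside, walls 60 mm high and 4 mm thick, floor 4 mm thick, fixed. On the other side of the rotor from the tray. Origin: centre of its underside, z up.
- counterweight: Counterweight in the well farthest from the robot, opposite the bottle: a bottle fixed in a sleeve, in one piece, which look the same as the bottle and sleeve to unload; it stays there. 0.5 kg. Origin: centre of the underside of its sleeve, z along its axis to the cap.
- wash_bottle: White squeeze wash bottle, 209 mm high, 67 mm across, behind the rotor; bystander. Origin: on its underside.
- bench_timer: White bench timer, 48x68x32 mm, behind on the left; bystander. Origin: centre of its underside.
- label_roll: White label roll, 72 mm across, 52 mm high, behind on the right; bystander. Origin: centre of its underside.

How it is judged:
By the outcome, as a careful person would: the job done as asked, in the order asked, and still so for the second after the job is handed in, with the robot touching nothing.
It also fails if it takes over 51 s, if anything falls off the work surface, if the arm or the gripper's body presses on something with over 40 N, if the wrist force passes 120 N, or if a joint passes its speed limit or range.

ROBOT

A 6-joint arm with a two-finger parallel gripper is mounted at the origin on a cart in front of the work surface, level with it; the furniture and walls round the work are solid. World frame = base frame: x ahead of the robot, y to its left, z up, the work surface at z = 0. Lengths are in m, angles in rad, forces in N, time in s.
With the tool pointing down it reaches from about 0.425 to 0.95 m from the base axis. Payload 3.5 kg.
Tool frame: the origin (TCP) lies on the centre line of the jaws, within the pads' length; the fingertips stand 17 mm ahead of it and the grasp point (between the pads) lies 2 mm behind it; z points along the fingers, y is the line along which they close (so a half turn about z gives the same grasp; the last joint's range is limited). The gripper opens to 85 mm and grips with 20 to 120 N. Pads are 22 mm wide; open, the fingers measure 114 mm over their backs; the gripper's body (76 mm by 85 mm) begins 54 mm behind the grasp point. The pads swing forward as they close: fully open they stand 13 mm farther back than shut.
Start: joints at [0.997, 0.286, 1.577, -0, 1.279, -0.15], TCP at [0.278, 0.615, 0.248] pointing down, gripper open.
Joint ranges: [-2.77, 2.77], [-0.9, 2.22], [0.21, 2.48], [-1.53, 4.67], [0.24, 2.81], [-2.84, 2.84]. Speed limits (rad/s): [2.79, 2.79, 3.14, 3.14, 3.14, 3.14].

INTERFACE

Orientations are given as a unit quaternion [x, y, z, w].
In Python, from plant import ctrl gives the robot as it stands. The module is installed in compiled form; this text tells all that it offers.
- The arm moves only by the tool drive_tool, never from a script. Its argument "moves" is a list of rows, each a list of 3 entries, a list of its own where there are three numbers: the turn, a rotation vector about the tool's x, y, z in rad, then the shift along the tool's x, y, z in m, then the finger opening in m, from 0 to 0.0854. A call has 1 to 5 rows; each row shifts and turns the commanded pose from where the row before left it, along the tool's axes as they then stand; what a row does not reach is not made up. A row lasts 1/8 s, in which the tool goes at most 62.5 mm and 10.7 degrees, less where a joint would pass 70% of its speed; a pose out of reach is approached as far as the arm can. A call with a gripper value outside its range is refused whole. The fingers move at their own pace and stop on an object; "grip_force" is the grip in N (left out, the last holds). Time passes only in rows, so rows that do not move let the fingers close. It gives the time, the measured TCP pose, the force, the opening and the grip force at its end, in the units of the state.
- ctrl.get_state(): the state, without advancing time (a new reading comes with each control period).
- ctrl.read_camera(name): name is "scene" or "top"; returns a dict with "image" (480x640x3 uint8, red, green, blue), "fx", "fy", "cx", "cy" (pixels), "dist" ([k1, k2, p1, p2, k3] as OpenCV has them; the pictures are not rectified), "R" (3x3) and "t" (3): a world point X has camera coordinates R X + t. Camera axes: x right, y down, z forward; pixel columns grow to the right and rows downward; lengths in m; the calibration is good to about 2 mm. A picture is of the moment at which its call begins. There is no depth.
- ctrl.sign_off(): hands the job in; it is judged then, once.
The state is a dict: "time": time; "qpos": joint angles; "dq": joint speeds; "joint_efforts": joint torques, N m; "eef_pos": TCP position; "tcp_rot": TCP orientation; "contact_force": force on the tool from outside, world axes, zero at the start; "wrist_torque": the same for the moment, N m; "opening": opening from 0.0 (shut) to 1.0 (fully open); "finger_force": force on a finger pad.
Only numpy, scipy, OpenCV 4.12 (cv2) and the standard library are available. Lean on these libraries where they do the work, as an engineer would, in place of code of your own. Each camera call takes 0.05 s, during which the arm holds its last target. There are 200 camera calls.

## Working session

There is one attempt and no reset: what is moved stays moved. The work goes in short steps, Python scripts to look and compute and a tool call to move; the robot and the scene stay as the last step left them, time stands still between calls to the robot, and variables do not carry over. Pictures are saved under pics/ and viewed, at most 10 in all, crops included, and the job is handed in when it is done.

Besides the shell and the picture viewer there is one more tool, called after "Emit:" by a JSON object that holds its "name" and its "arguments". drive_tool: Moves the arm, as the interface text tells. Its arguments: {"type":"object","properties":{"moves":{"type":"array","items":{"type":"array"}},"grip_force":{"type":"number"}},"required":["moves"]}

```bash
mkdir -p pics; ls; python3 - <<'E'
from plant import ctrl
import cv2
s=ctrl.get_state();print(s)
for n in("scene","top"):
    c=ctrl.read_camera(n);cv2.imwrite(f"pics/{n}0.png",c["image"][:,:,::-1]);print(n,{k:v for k,v in c.items() if k!="image"})
E
```

```text
pics
{'time': 0.0, 'qpos': array([ 9.97025976e-01,  2.87206195e-01,  1.57813912e+00, -1.63700947e-05,
        1.27861222e+00, -1.49993419e-01]), 'dq': array([-1.69527687e-03,  7.02501862e-05, -1.43681168e-03,  8.42900126e-04,
       -6.69600577e-04, -5.57282636e-04]), 'joint_efforts': array([-4.68334365e-04, -4.05963707e+01, -2.92638195e+01, -1.25567335e-04,
        5.62864836e-03,  1.26621717e-05]), 'eef_pos': array([0.27720449, 0.61478981, 0.24694062]), 'tcp_rot': array([ 2.10304044e-01,  9.77635316e-01, -1.10863176e-03, -4.11297783e-04]), 'contact_force': array([ 0.19346401,  0.11518086, -0.50767266]), 'wrist_torque': array([0.01476831, 0.04788785, 0.03479751]), 'finger_force': 0.0, 'opening': 0.999147522756022}
scene {'fx': 610.7101838223471, 'fy': 610.7101838223471, 'cx': 322.510076171387, 'cy': 242.6737174641154, 'dist': array([-0.11965513,  0.        ,  0.        ,  0.        ,  0.        ]), 'R': array([[ 0.59159984, -0.8062311 ,  0.00101626],
       [-0.5547286 , -0.40796528, -0.72514861],
       [ 0.58505197,  0.42843406, -0.68859165]]), 't': array([-0.35090794,  0.42477644,  1.16910986])}
top {'fx': 532.5224113898772, 'fy': 532.5224113898772, 'cx': 313.0031629529284, 'cy': 242.83970050145234, 'dist': array([-0.04365483,  0.        ,  0.        ,  0.        ,  0.        ]), 'R': array([[-0.02239449, -0.99965719, -0.01356429],
       [-0.99639903,  0.02342719, -0.08148708],
       [ 0.08177692,  0.01169058, -0.99658209]]), 't': array([0.01228909, 0.62946198, 1.4892176 ])}
```

View pics/scene0.png

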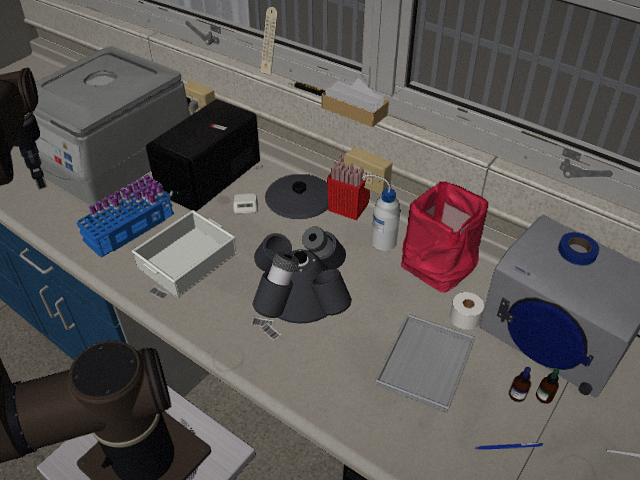

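View pics/top0.png

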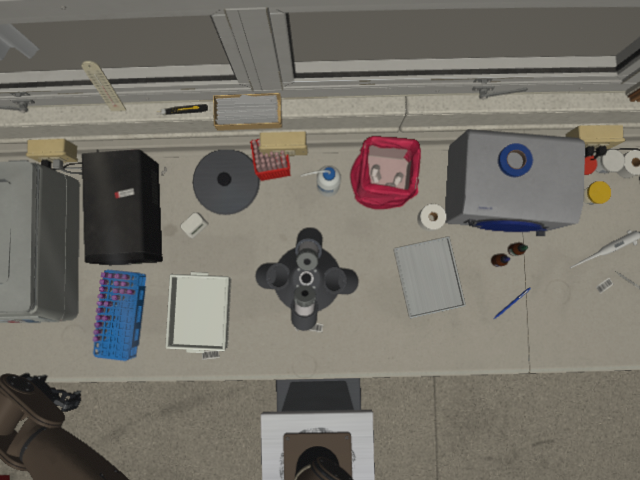

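The scene picture shows the rotor at about (302,275), the bottle cap at (285,262), the counterweight cap at (318,237), the basin at (185,252) and the tray at (427,360). In the top picture the rotor is at (306,279), the basin at (198,312) and the tray at (430,276). I'll enlarge the rotor in both views.

```bash
python3 - <<'E'
import cv2,numpy as np
a=cv2.imread("pics/scene0.png")[220:330,245:355];b=cv2.imread("pics/top0.png")[225:335,250:360]
o=[cv2.convertScaleAbs(cv2.resize(i,(400,400),interpolation=cv2.INTER_CUBIC),alpha=1.6,beta=20) for i in(a,b)]
cv2.imwrite("pics/crop1.png",np.hstack(o))
E
```

```text
(no output)
```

View pics/crop1.png

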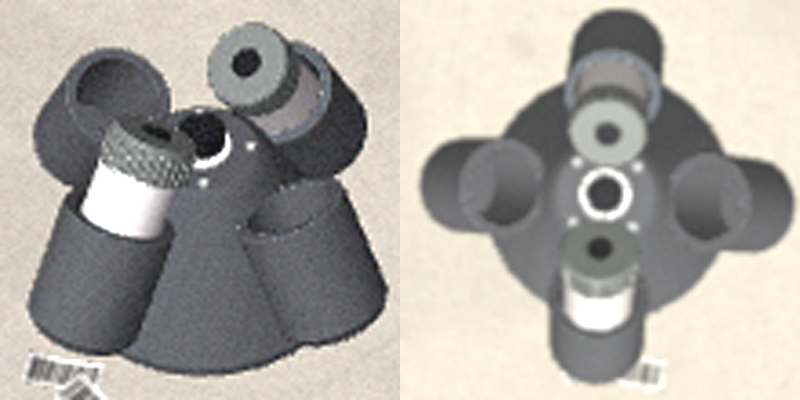

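The crop shows the bottle's cap centre at scene (287.6,256.3) and top (305,292.9). The counterweight cap centre is at scene (312.9,237.3) and top (306.9,261.3), and the knob at scene (301.9,256.6) and top (306.7,278).

```bash
cat > h.py <<'E'
import cv2,numpy as np
from scipy.spatial.transform import Rotation as Rot
from plant import ctrl
def cams(): return {n:ctrl.read_camera(n) for n in("scene","top")}
def K(c): return np.array([[c["fx"],0,c["cx"]],[0,c["fy"],c["cy"]],[0,0,1]])
def und(c,p): return cv2.undistortPoints(np.array([[p]],float),K(c),c["dist"])[0,0]
def tri(C,ps,pt):
    X=cv2.triangulatePoints(*[np.c_[C[n]["R"],C[n]["t"]] for n in("scene","top")],und(C["scene"],ps).reshape(2,1),und(C["top"],pt).reshape(2,1))[:,0]
    return X[:3]/X[3]
def plane(c,p,z):
    d=c["R"].T@np.r_[und(c,p),1]; o=-c["R"].T@c["t"]; return o+d*(z-o[2])/d[2]
def proj(c,X): return cv2.projectPoints(np.array([X],float).reshape(-1,3),cv2.Rodrigues(c["R"])[0],c["t"],K(c),c["dist"])[0][:,0]
E
python3 - <<'E'
from h import *
np.set_printoptions(precision=4,suppress=True)
C=cams()
for n,a,b in[("cap",(287.6,256.3),(305,292.9)),("knob",(301.9,256.6),(306.7,278)),("cw",(312.9,237.3),(306.9,261.3))]:
    X=tri(C,a,b);print(n,X,[proj(C[k],X)[0]-p for k,p in(("scene",a),("top",b))])
for nm,z,T,S in[("tray",.02,[(396,247),(447,237),(463,301),(411,316)],[(410,317),(474,345),(446,408),(377,379)]),("basin",.06,[(173,275),(229,275),(226,350),(167,349)],[(197,212),(236,238),(178,274),(134,250)])]:
    for k,P in(("top",T),("scene",S)):
        q=np.array([plane(C[k],p,z) for p in P]);print(nm,k,q.mean(0),q[:,:2].tolist().__repr__()[:200])
E
```

```text
cap [0.4896 0.02   0.1583] [array([ 0.1225, -0.0015]), array([-0.0805,  0.0681])]
knob [0.5295 0.014  0.1289] [array([-0.7344,  0.0127]), array([ 0.4906, -0.4062])]
cw [0.5716 0.0126 0.1584] [array([-0.3132,  0.0086]), array([ 0.2147, -0.1757])]
tray top [ 0.5304 -0.3302  0.02  ] [[0.6125920564031397, -0.23840515594707767], [0.6377869241133899, -0.3851654711138677], [0.45490681034353914, -0.42296308451489273], [0.41633795621430414, -0.27409928498753466]]
tray scene [ 0.5221 -0.3338  0.02  ] [[0.6068275833145104, -0.24103673851064122], [0.6211804100550529, -0.398725488786136], [0.4418813327865123, -0.42438126328181497], [0.41862939412761235, -0.27114695853945675]]
basin top [0.442 0.318 0.06 ] [[0.5460764684919447, 0.38936690062677565], [0.5426941684175963, 0.23260789595507458], [0.33685412539615495, 0.24322399698880626], [0.34236260411402053, 0.40687870608153753]]
basin scene [0.4514 0.3209 0.06  ] [[0.5520304393802261, 0.38387821086673957], [0.5383945015840729, 0.23147504666076102], [0.3617424450088793, 0.25901067144181966], [0.35343064164569615, 0.40906138795150393]]
```

The triangulated cap top comes out at z = 0.158, and the geometry gives 0.1586. The caps are 0.041 either side of the rotor centre, the near direction is about 174.6°, and the rotor centre is about (0.530, 0.016). I'll approach along the bottle's axis.

```bash
cat >> h.py <<'E'
np.set_printoptions(precision=4,suppress=True)
def rt(tilt,yaw=5.4):  # tool frame; tilt deg back towards robot, y tangential
    t,w=np.radians([tilt,yaw]); z=np.array([-np.sin(t)*np.cos(w),np.sin(t)*np.sin(w),-np.cos(t)]); y=np.array([np.sin(w),np.cos(w),0])
    return Rot.from_matrix(np.c_[np.cross(y,z),y,z])
def to(p,R):
    s=ctrl.get_state(); A=Rot.from_quat(s["tcp_rot"]); v=(A.inv()*R).as_rotvec(); d=np.array(p)-s["eef_pos"]
    print("t",s["time"],"pos",s["eef_pos"],"turn",v,"deg",np.degrees(np.linalg.norm(v)),"shift now",A.inv().apply(d),"after turn",R.inv().apply(d),"len",np.linalg.norm(d))
E
python3 -c "
from h import *
to([.535,.0157,.233],rt(31.5))"
```

```text
t 0.2 pos [0.2773 0.615  0.2474] turn [ 0.0892  0.5443 -0.3216] deg 36.58014489825624 shift now [-0.4813 -0.4403  0.015 ] after turn [-0.2744 -0.5724 -0.1512] len 0.6524689059722222
```

Emit:
{"name": "drive_tool", "arguments": {"moves": [[[0.0178,0.1089,-0.0643],[0,0,-0.005],0.085],[[0.0178,0.1089,-0.0643],[0,0,-0.005],0.085],[[0.0178,0.1089,-0.0643],[0,0,-0.005],0.085],[[0.0178,0.1089,-0.0643],[0,0,-0.005],0.085],[[0.0178,0.1089,-0.0643],[0,0,-0.005],0.085]]}}

```text
time: 0.82
eef_pos: [0.283, 0.6143, 0.2727]
tcp_rot: [0.044, 0.961, 0.014, -0.272]
contact_force: [0.2, -0.5, -0.4]
opening: 0.997
finger_force: 0.0
```

Emit:
{"name": "drive_tool", "arguments": {"moves": [[[0,0,0],[-0.025,-0.052,-0.012],0.085],[[0,0,0],[-0.025,-0.052,-0.012],0.085],[[0,0,0],[-0.025,-0.052,-0.012],0.085],[[0,0,0],[-0.025,-0.052,-0.012],0.085],[[0,0,0],[-0.025,-0.052,-0.012],0.085]]}}

```text
time: 1.45
eef_pos: [0.3961, 0.3408, 0.2578]
tcp_rot: [0.045, 0.961, 0.014, -0.271]
contact_force: [1.0, 1.3, -0.1]
opening: 0.996
finger_force: 0.0
```

Emit:
{"name": "drive_tool", "arguments": {"moves": [[[0,0,0],[-0.025,-0.052,-0.012],0.085],[[0,0,0],[-0.025,-0.052,-0.012],0.085],[[0,0,0],[-0.025,-0.052,-0.012],0.085],[[0,0,0],[-0.025,-0.052,-0.012],0.085],[[0,0,0],[0,0,0],0.085]]}}

```text
time: 2.08
eef_pos: [0.4871, 0.122, 0.2459]
tcp_rot: [0.048, 0.961, 0.014, -0.271]
contact_force: [0.3, -0.0, 0.0]
opening: 0.993
finger_force: 0.0
```

```bash
python3 -c "
from h import *
to([.535,.0157,.233],rt(31.5));print(ctrl.get_state()['qpos'])"
```

```text
t 2.075 pos [0.4871 0.122  0.2459] turn [ 0.0036  0.0003 -0.0045] deg 0.32890330790435246 shift now [-0.0564 -0.101  -0.0195] after turn [-0.0559 -0.1014 -0.0192] len 0.11734635318642785
[ 0.0146  0.1934  1.7566  0.0612  1.7378 -1.4632]
```

Emit:
{"name": "drive_tool", "arguments": {"moves": [[[0,0,0],[-0.028,-0.05,-0.0097],0.085],[[0,0,0],[-0.028,-0.051,-0.0097],0.085],[[0,0,0],[0,0,0],0.085]]}}

```text
time: 2.45
eef_pos: [0.5347, 0.0172, 0.2327]
tcp_rot: [0.047, 0.961, 0.014, -0.271]
contact_force: [0.0, 0.5, -0.8]
opening: 0.997
finger_force: 0.0
```

```bash
python3 - <<'E'
from h import *
to([.4833,.0206,.148],rt(31.5));C=cams()
a=C["scene"]["image"][190:330,225:365];b=C["top"]["image"][205:345,235:375]
o=[cv2.convertScaleAbs(cv2.resize(i[:,:,::-1],(400,400),interpolation=cv2.INTER_CUBIC),alpha=1.6,beta=20) for i in(a,b)]
cv2.imwrite("pics/crop2.png",np.hstack(o))
E
```

```text
t 2.45 pos [0.5347 0.0172 0.2327] turn [ 0.003  -0.0003 -0.0026] deg 0.2293076333204725 shift now [-0.0004 -0.0018  0.0991] after turn [-0.0003 -0.0015  0.0991] len 0.09913765164359568
```

View pics/crop2.png

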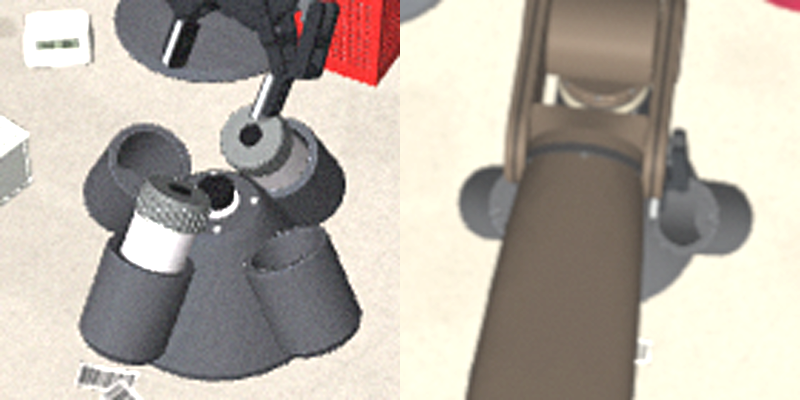

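The picture shows the two fingers above and behind the cap, straddling its axis, with tips near crop (175,62) and (258,110). Nothing is in the way, so I'll descend along the axis.

Emit:
{"name": "drive_tool", "arguments": {"moves": [[[0,0,0],[0,-0.0015,0.025],0.085],[[0,0,0],[0,0,0.025],0.085],[[0,0,0],[0,0,0.025],0.085],[[0,0,0],[0,0,0.024],0.085],[[0,0,0],[0,0,0],0.085]]}}

```text
time: 3.18
eef_pos: [0.4803, 0.0246, 0.1479]
tcp_rot: [0.044, 0.961, 0.014, -0.273]
contact_force: [0.5, -0.6, 0.2]
opening: 0.994
finger_force: 0.0
```

```bash
python3 - <<'E'
from h import *
to([.4833,.0206,.148],rt(31.5));C=cams()
a=C["scene"]["image"][200:320,235:355]
cv2.imwrite("pics/crop3.png",cv2.convertScaleAbs(cv2.resize(a[:,:,::-1],(480,480),interpolation=cv2.INTER_CUBIC),alpha=1.8,beta=25))
E
```

```text
t 3.175 pos [0.4803 0.0246 0.1479] turn [ 0.0006 -0.0037  0.0031] deg 0.2776934234035815 shift now [-0.0028 -0.0038 -0.0018] after turn [-0.0029 -0.0037 -0.0018] len 0.005048381706466628
```

View pics/crop3.png

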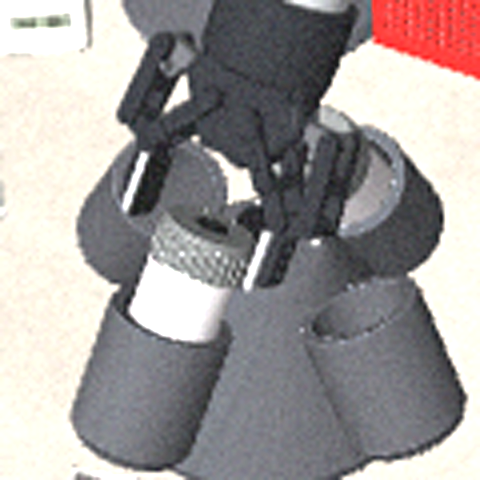

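```bash
python3 - <<'E'
from h import *
s=ctrl.get_state();print(s["eef_pos"],s["contact_force"]);A=Rot.from_quat(s["tcp_rot"]);c=ctrl.read_camera("scene")
for P in [(x,y,z) for y in(.0425,-.0425,.057,-.057) for x in(.011,-.011) for z in(.017-.01,)]:
    print(P,(proj(c,s["eef_pos"]+A.apply(P))[0]-[235,200])*4)
R=rt(31.5);cap=np.array([.4833,.0206,.148])
for P in [(0,.028,.012),(0,-.028,.012),(0,.028,-.012),(0,-.028,-.012)]: print("cap",P,(proj(c,cap+R.apply(P))[0]-[235,200])*4)
E
```

```text
[0.4828 0.0237 0.1499] [-0.3949 -0.9688  0.7437]
(0.011, 0.0425, 0.007000000000000001) [128.2099 216.8789]
(-0.011, 0.0425, 0.007000000000000001) [152.8875 213.9044]
(0.011, -0.0425, 0.007000000000000001) [237.9227 289.8339]
(-0.011, -0.0425, 0.007000000000000001) [261.9186 285.7936]
(0.011, 0.057, 0.007000000000000001) [110.1684 204.8689]
(-0.011, 0.057, 0.007000000000000001) [134.9458 202.0633]
(0.011, -0.057, 0.007000000000000001) [257.3309 302.7256]
(-0.011, -0.057, 0.007000000000000001) [281.1932 298.4899]
cap (0, 0.028, 0.012) [161.0389 239.4503]
cap (0, -0.028, 0.012) [232.9205 287.3012]
cap (0, 0.028, -0.012) [174.9068 201.8652]
cap (0, -0.028, -0.012) [247.4716 249.2216]
```

Emit:
{"name": "drive_tool", "arguments": {"moves": [[[0,0,0],[0,-0.001,0.003],0.085],[[0,0,0],[0,0,0],0.05],[[0,0,0],[0,0,0],0.05],[[0,0,0],[0,0,0],0.05],[[0,0,0],[0,0,0],0.05]], "grip_force": 50}}

```text
time: 3.95
eef_pos: [0.4813, 0.0217, 0.1471]
tcp_rot: [0.045, 0.962, 0.014, -0.27]
contact_force: [0.1, 0.3, 1.5]
opening: 0.643
finger_force: 52.5
```

Emit:
{"name": "drive_tool", "arguments": {"moves": [[[0,0,0],[0,0,-0.008],0.045],[[0,0,0],[0,0,-0.012],0.045],[[0,0,0],[0,0,-0.015],0.045],[[0,0,0],[0,0,0],0.045]], "grip_force": 50}}

```text
time: 4.45
eef_pos: [0.5006, 0.0198, 0.178]
tcp_rot: [0.045, 0.962, 0.013, -0.269]
contact_force: [-0.2, 0.8, -2.2]
opening: 0.637
finger_force: 53.0
```

```bash
python3 - <<'E'
from h import *
s=ctrl.get_state();print(s["opening"],s["contact_force"],s["wrist_torque"]);C=cams()
a=C["scene"]["image"][180:320,225:365]
cv2.imwrite("pics/crop4.png",cv2.convertScaleAbs(cv2.resize(a[:,:,::-1],(560,560),interpolation=cv2.INTER_CUBIC),alpha=1.8,beta=25))
E
```

```text
0.6374070231683026 [-0.2036  0.7711 -2.2227] [-0.0498 -0.5068  0.0516]
```

View pics/crop4.png

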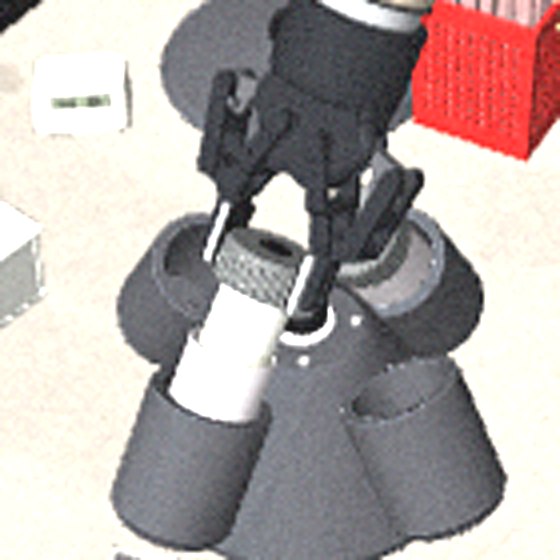

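The picture shows the bottle leaving the sleeve: cap at (262,265), sleeve rim at about (225,350). The sleeve stays in the well and the load is about 2.2 N. I'll carry on drawing.

Emit:
{"name": "drive_tool", "arguments": {"moves": [[[0,0,0],[0,0,-0.02],0.045],[[0,0,0],[0,0,-0.022],0.045],[[0,0,0],[0,0,-0.025],0.045],[[0,0,0],[0,0,-0.025],0.045],[[0,0,0],[0,0,0],0.045]]}}

```text
time: 5.18
eef_pos: [0.5487, 0.0151, 0.2574]
tcp_rot: [0.045, 0.962, 0.013, -0.268]
contact_force: [-0.5, 0.1, -2.2]
opening: 0.641
finger_force: 53.3
```

```bash
python3 - <<'E'
from h import *
s=ctrl.get_state();print(s["opening"],s["contact_force"],s["wrist_torque"],s["qpos"]);C=cams()
to([.527,-.332,.30],rt(0))
a=C["scene"]["image"][160:320,215:375]
cv2.imwrite("pics/crop5.png",cv2.convertScaleAbs(cv2.resize(a[:,:,::-1],(560,560),interpolation=cv2.INTER_CUBIC),alpha=1.8,beta=25))
E
```

```text
0.6412156368773556 [-0.5316  0.114  -2.2491] [-0.0849 -0.5347  0.0262] [-0.1463  0.291   1.6163 -0.0264  1.7776 -1.6213]
t 5.275 pos [0.5467 0.0154 0.2546] turn [ 0.0015 -0.5496  0.0004] deg 31.48937573038105 shift now [ 0.0128 -0.3477 -0.0461] after turn [-0.0131 -0.3477 -0.0454] len 0.3509452038767801
```

View pics/crop5.png

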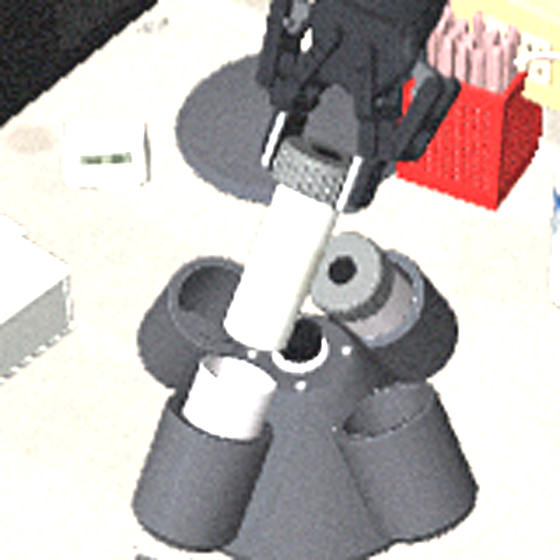

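The bottle is out (cap at (310,170), foot at (255,340)) and the sleeve stays in the well at (228,395). Next I'll lift, then swing it upright while moving right.

Emit:
{"name": "drive_tool", "arguments": {"moves": [[[0,0,0],[0.0157,0,-0.0256],0.045],[[0,0,0],[0.0157,0,-0.0256],0.045],[[0,-0.11,0],[0,-0.05,0],0.045],[[0,-0.11,0],[0,-0.05,0],0.045],[[0,-0.11,0],[0,-0.05,0],0.045]]}}

```text
time: 5.9
eef_pos: [0.5315, -0.1348, 0.3132]
tcp_rot: [0.046, 0.993, 0.006, -0.109]
contact_force: [0.1, 0.1, -2.4]
opening: 0.639
finger_force: 53.4
```

Emit:
{"name": "drive_tool", "arguments": {"moves": [[[0,-0.11,0],[0,-0.05,0],0.045],[[0,-0.11,0],[0,-0.05,0],0.045],[[0,0,0],[0,-0.05,0],0.045],[[0,0,0],[0,-0.03,0],0.045],[[0,0,0],[0,0,0],0.045]]}}

```text
time: 6.52
eef_pos: [0.5139, -0.3144, 0.3121]
tcp_rot: [0.049, 0.999, 0.002, -0.002]
contact_force: [0.6, -0.3, -3.3]
opening: 0.637
finger_force: 53.7
```

```bash
python3 - <<'E'
from h import *
s=ctrl.get_state();print(s["opening"],s["contact_force"],s["wrist_torque"],s["qpos"]);C=cams()
to([.527,-.332,.15],rt(0))
a=C["scene"]["image"][200:420,310:530]; b=C["top"]["image"][180:340,330:490]
o=[cv2.resize(i[:,:,::-1],(400,400),interpolation=cv2.INTER_CUBIC) for i in(a,b)]
cv2.imwrite("pics/crop6.png",cv2.convertScaleAbs(np.hstack(o),alpha=1.4,beta=10))
E
```

```text
0.636594183147269 [ 0.5891 -0.2955 -3.2619] [ 0.0576 -0.0079 -0.0188] [-0.7178  0.0881  1.6886  0.0014  1.3703 -2.1913]
t 6.625 pos [ 0.5148 -0.3124  0.3127] turn [ 0.0044 -0.0024 -0.0007] deg 0.28827485036736955 shift now [-0.0144 -0.019   0.1626] after turn [-0.014  -0.0183  0.1627] len 0.1642993972066603
```

View pics/crop6.png

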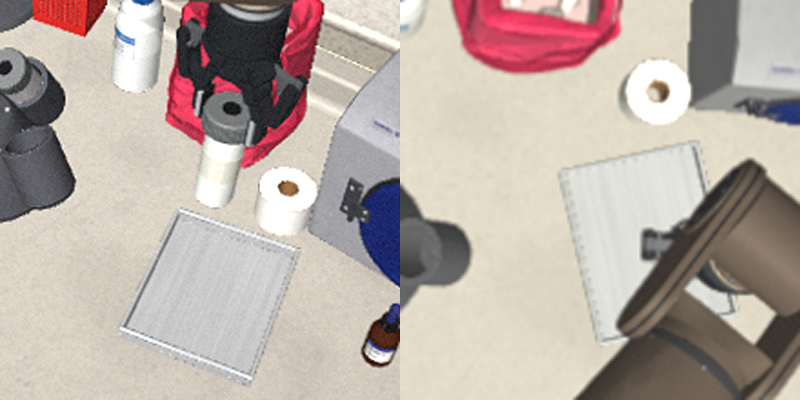

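The bottle hangs upright (cap (228,115), foot (215,200)) just behind and above the tray centre. I'll lower it.

Emit:
{"name": "drive_tool", "arguments": {"moves": [[[0,0,0],[-0.007,-0.009,0.045],0.045],[[0,0,0],[-0.007,-0.009,0.045],0.045],[[0,0,0],[0,0,0.045],0.045],[[0,0,0],[0,0,0.04],0.045],[[0,0,0],[0,0,0],0.045]]}}

```text
time: 7.25
eef_pos: [0.5257, -0.3285, 0.1344]
tcp_rot: [0.046, 0.999, 0.004, -0.004]
contact_force: [-0.2, 0.3, -2.0]
opening: 0.637
finger_force: 53.8
```

Emit:
{"name": "drive_tool", "arguments": {"moves": [[[0,0,0],[0,0,0.006],0.045],[[0,0,0],[0,0,0],0.045]]}}

```text
time: 7.5
eef_pos: [0.529, -0.3326, 0.1355]
tcp_rot: [0.047, 0.999, -0.0, 0.002]
contact_force: [-0.6, -0.8, -1.8]
opening: 0.639
finger_force: 53.8
```

Now small steps until contact.

Emit:
{"name": "drive_tool", "arguments": {"moves": [[[0,0,0],[0,0,0.003],0.045],[[0,0,0],[0,0,0],0.045]]}}

```text
time: 7.75
eef_pos: [0.5282, -0.3324, 0.131]
tcp_rot: [0.047, 0.999, 0.0, 0.001]
contact_force: [-0.6, 0.2, -2.6]
opening: 0.641
finger_force: 53.8
```

Emit:
{"name": "drive_tool", "arguments": {"moves": [[[0,0,0],[0,0,0.002],0.045],[[0,0,0],[0,0,0],0.045]]}}

```text
time: 8.0
eef_pos: [0.5279, -0.3321, 0.1282]
tcp_rot: [0.047, 0.999, 0.001, 0.0]
contact_force: [1.0, 0.3, -2.0]
opening: 0.638
finger_force: 53.8
```

Emit:
{"name": "drive_tool", "arguments": {"moves": [[[0,0,0],[0,0,0.002],0.045],[[0,0,0],[0,0,0],0.045]]}}

```text
time: 8.25
eef_pos: [0.5279, -0.3321, 0.1261]
tcp_rot: [0.047, 0.999, 0.001, 0.0]
contact_force: [0.7, -0.7, -3.4]
opening: 0.638
finger_force: 53.8
```

Emit:
{"name": "drive_tool", "arguments": {"moves": [[[0,0,0],[0,0,0.002],0.045],[[0,0,0],[0,0,0],0.045]]}}

```text
time: 8.5
eef_pos: [0.5279, -0.3321, 0.1241]
tcp_rot: [0.047, 0.999, 0.001, 0.0]
contact_force: [0.2, -0.1, -2.9]
opening: 0.64
finger_force: 53.8
```

Emit:
{"name": "drive_tool", "arguments": {"moves": [[[0,0,0],[0,0,0.0015],0.045],[[0,0,0],[0,0,0],0.045]]}}

```text
time: 8.75
eef_pos: [0.528, -0.3321, 0.1227]
tcp_rot: [0.047, 0.999, 0.001, 0.0]
contact_force: [-0.3, 0.0, -2.2]
opening: 0.637
finger_force: 53.8
```

Emit:
{"name": "drive_tool", "arguments": {"moves": [[[0,0,0],[0,0,0.001],0.045],[[0,0,0],[0,0,0],0.045]]}}

```text
time: 9.0
eef_pos: [0.528, -0.3322, 0.1218]
tcp_rot: [0.047, 0.999, 0.001, 0.0]
contact_force: [0.3, 0.2, -2.5]
opening: 0.639
finger_force: 53.8
```

Emit:
{"name": "drive_tool", "arguments": {"moves": [[[0,0,0],[0,0,0.0015],0.045],[[0,0,0],[0,0,0],0.045]]}}

```text
time: 9.25
eef_pos: [0.5285, -0.3323, 0.1214]
tcp_rot: [0.047, 0.999, 0.001, 0.001]
contact_force: [-1.2, 1.4, 2.1]
opening: 0.638
finger_force: 54.4
```

Emit:
{"name": "drive_tool", "arguments": {"moves": [[[0,0,0],[0,0,0.0015],0.045],[[0,0,0],[0,0,0],0.045]]}}

```text
time: 9.5
eef_pos: [0.5289, -0.3324, 0.1214]
tcp_rot: [0.047, 0.999, 0.001, 0.001]
contact_force: [-1.5, 3.6, 7.9]
opening: 0.637
finger_force: 55.0
```

Emit:
{"name": "drive_tool", "arguments": {"moves": [[[0,0,0],[0,0,0.001],0.045],[[0,0,0],[0,0,0],0.045]]}}

```text
time: 9.75
eef_pos: [0.5292, -0.3325, 0.1214]
tcp_rot: [0.047, 0.999, 0.001, 0.001]
contact_force: [-3.0, 3.8, 12.0]
opening: 0.642
finger_force: 55.3
```

It is seated at the expected height, 0.1214. I'll ease the load, open and retreat.

Emit:
{"name": "drive_tool", "arguments": {"moves": [[[0,0,0],[0,0,-0.002],0.045],[[0,0,0],[0,0,0],0.065],[[0,0,0],[0,0,0],0.085],[[0,0,0],[0,0,0],0.085],[[0,0,0],[0,0,0],0.085]]}}

```text
time: 10.38
eef_pos: [0.528, -0.3322, 0.1196]
tcp_rot: [0.047, 0.999, 0.001, 0.0]
contact_force: [-0.4, -0.9, 0.0]
opening: 0.999
finger_force: 0.0
```

Emit:
{"name": "drive_tool", "arguments": {"moves": [[[0,0,0],[0,0,-0.02],0.085],[[0,0,0],[0,0,-0.03],0.085],[[0,0,0],[0,0,-0.06],0.085],[[0,0,0],[0,0,-0.06],0.085],[[0,0,0],[0,0,0],0.085]]}}

```text
time: 11.0
eef_pos: [0.5304, -0.3344, 0.3]
tcp_rot: [0.047, 0.999, -0.004, 0.007]
contact_force: [-0.0, -0.8, -0.3]
opening: 0.993
finger_force: 0.0
```

```bash
python3 - <<'E'
from h import *
C=cams()
to([.54,.0157,.235],rt(30))
a=C["scene"]["image"][200:420,310:530]; b=C["top"]["image"][225:335,250:360]
o=[cv2.resize(i[:,:,::-1],(400,400),interpolation=cv2.INTER_CUBIC) for i in(a,b)]
cv2.imwrite("pics/crop7.png",cv2.convertScaleAbs(np.hstack(o),alpha=1.6,beta=20))
cv2.imwrite("pics/full7.png",C["scene"]["image"][:,:,::-1])
E
```

```text
t 11.1 pos [ 0.5282 -0.3327  0.2923] turn [-0.0007  0.5273 -0.0003] deg 30.213348063076626 shift now [0.0213 0.348  0.057 ] after turn [-0.0104  0.348   0.0602] len 0.3532711268412976
```

View pics/crop7.png

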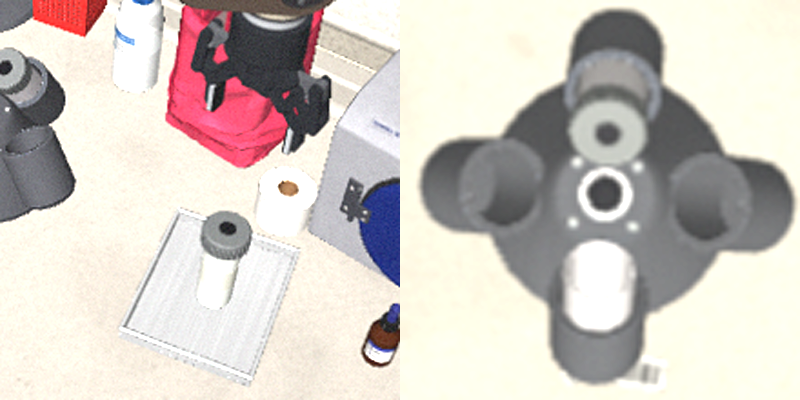

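The bottle stands upright in the tray (cap (226,235), foot (213,300)). In the top crop the empty sleeve shows at about x 563–636, far rim at y 241. I'll check the predicted mouth circle numerically against the bright region in both views.

```bash
python3 - <<'E'
from h import *
C=cams()
seg={}
for n,(y0,y1,x0,x1) in dict(scene=(245,300,258,300),top=(285,320,290,320)).items():
    g=cv2.cvtColor(C[n]["image"],cv2.COLOR_RGB2GRAY)[y0:y1,x0:x1]
    k,l,st,_=cv2.connectedComponentsWithStats((g>105).astype(np.uint8))
    j=1+np.argmax(st[1:,4]*(st[1:,0]>0)); b=st[j]; print(n,"x",b[0]+x0,b[0]+b[2]+x0,"y",b[1]+y0,b[1]+b[3]+y0,b[4],g.max())
th=np.linspace(0,2*np.pi,120)
for tilt in(30,33):
    R=rt(tilt); m=np.array([.4896,.02,.1583])+R.apply([0,0,.026])
    ring=lambda d:m+R.apply(np.c_[.026*np.cos(th),.026*np.sin(th),d+0*th])
    for n in C:
        q=proj(C[n],ring(0)); q2=proj(C[n],ring(.03)); print(tilt,m,n,"mouth",q.min(0),q.max(0),"at lobe",q2.min(0),q2.max(0))
E
```

```text
scene x 267 294 y 262 285 418 223
top x 296 315 y 291 316 396 180
30 [0.4767 0.0212 0.1358] scene mouth [272.9653 260.8614] [295.105  272.2866] at lobe [268.8789 272.3781] [290.8781 284.0082]
30 [0.4767 0.0212 0.1358] top mouth [294.8717 289.1772] [314.7406 306.6811] at lobe [294.9173 294.7026] [314.4384 312.0096]
33 [0.4755 0.0213 0.1365] scene mouth [272.7096 261.0036] [294.6077 272.2394] at lobe [268.1737 272.609 ] [289.9576 284.0399]
33 [0.4755 0.0213 0.1365] top mouth [294.8258 289.8834] [314.7051 306.8843] at lobe [294.8202 295.8989] [314.3639 312.7419]
```

The predicted mouth matches both views to within about 2 px, so the sleeve mouth is at about (0.474, 0.021, 0.136). I'll go over, using a tilt of 27° to clear the counterweight.

Emit:
{"name": "drive_tool", "arguments": {"moves": [[[0,0.0942,0],[0,0.058,0],0.085],[[0,0.0942,0],[0,0.058,0],0.085],[[0,0.0942,0],[0,0.058,0],0.085],[[0,0.0942,0],[0,0.058,0],0.085],[[0,0.0942,0],[0,0.058,0],0.085]]}}

```text
time: 11.82
eef_pos: [0.5545, -0.0417, 0.2885]
tcp_rot: [0.046, 0.971, 0.012, -0.236]
contact_force: [0.3, -0.7, 0.6]
opening: 0.998
finger_force: 0.0
```

Emit:
{"name": "drive_tool", "arguments": {"moves": [[[0,0,0],[0,0.058,0],0.085],[[0,0,0],[0,0,0],0.085]]}}

```text
time: 12.08
eef_pos: [0.56, 0.0177, 0.288]
tcp_rot: [0.043, 0.971, 0.012, -0.235]
contact_force: [0.6, -0.9, -0.8]
opening: 0.994
finger_force: 0.0
```

```bash
python3 -c "
from h import *
to([.515,.017,.205],rt(27));to([.469,.0215,.1275],rt(27))"
```

```text
t 12.075 pos [0.56   0.0177 0.288 ] turn [-0.0002 -0.0037  0.0061] deg 0.4087374945775209 shift now [ 0.0018 -0.0049  0.0943] after turn [ 0.0021 -0.0049  0.0943] len 0.09443318222517129
t 12.075 pos [0.56   0.0177 0.288 ] turn [-0.0002 -0.0037  0.0061] deg 0.4087374945775209 shift now [ 0.0075 -0.0046  0.1843] after turn [ 0.0081 -0.0047  0.1843] len 0.18455850544215305
```

Emit:
{"name": "drive_tool", "arguments": {"moves": [[[0,0,0],[0.001,-0.0025,0.032],0.085],[[0,0,0],[0.001,-0.0025,0.032],0.085],[[0,0,0.005],[0,0,0.03],0.085],[[0,0,0],[0,0,0],0.085]]}}

```text
time: 12.58
eef_pos: [0.5134, 0.0128, 0.2042]
tcp_rot: [0.049, 0.97, 0.012, -0.237]
contact_force: [0.5, 0.0, 0.3]
opening: 0.997
finger_force: 0.0
```

```bash
python3 -c "
from h import *
to([.469,.0215,.1275],rt(27));ctrl.read_camera('top');ctrl.read_camera('top');to([.469,.0215,.1275],rt(27))"
```

```text
t 12.575 pos [0.5134 0.0128 0.2042] turn [ 0.0021 -0.0071 -0.0053] deg 0.5216335285261748 shift now [0.0047 0.0043 0.0888] after turn [0.0053 0.0045 0.0888] len 0.0890443374332506
t 12.675 pos [0.5162 0.0126 0.2076] turn [ 0.0017  0.0004 -0.0052] deg 0.315171249008586 shift now [0.0063 0.0042 0.0931] after turn [0.0063 0.0044 0.0931] len 0.09341887607632497
```

Emit:
{"name": "drive_tool", "arguments": {"moves": [[[0,0,-0.005],[0.003,0.0025,0.03],0.085],[[0,0,0],[0.0025,0.0015,0.03],0.085],[[0,0,0],[0,0,0.018],0.085],[[0,0,0],[0,0,0],0.085],[[0,0,0],[0,0,0],0.085]]}}

```text
time: 13.3
eef_pos: [0.4779, 0.0209, 0.1418]
tcp_rot: [0.046, 0.972, 0.012, -0.231]
contact_force: [0.6, -0.6, 0.1]
opening: 0.992
finger_force: 0.0
```

```bash
python3 -c "
from h import *
to([.469,.0215,.1275],rt(27))"
```

```text
t 13.3 pos [0.4779 0.0209 0.1418] turn [0.0013 0.0037 0.0004] deg 0.22612891823924117 shift now [ 0.0015 -0.0002  0.0167] after turn [ 0.0014 -0.0002  0.0167] len 0.016800364020872455
```

Emit:
{"name": "drive_tool", "arguments": {"moves": [[[0,0,0],[0.001,0,0.008],0.085],[[0,0,0],[0,0,0.007],0.085],[[0,0,0],[0,0,0],0.085],[[0,0,0],[0,0,0],0.085]]}}

```text
time: 13.8
eef_pos: [0.4688, 0.022, 0.1276]
tcp_rot: [0.046, 0.971, 0.012, -0.233]
contact_force: [0.0, 0.1, 0.4]
opening: 0.999
finger_force: 0.0
```

Emit:
{"name": "drive_tool", "arguments": {"moves": [[[0,0,0],[0,0,0],0.06],[[0,0,0],[0,0,0],0.045],[[0,0,0],[0,0,0],0.04],[[0,0,0],[0,0,0],0.04],[[0,0,0],[0,0,0],0.04]], "grip_force": 65}}

```text
time: 14.42
eef_pos: [0.4692, 0.0228, 0.1282]
tcp_rot: [0.046, 0.971, 0.013, -0.232]
contact_force: [1.3, 5.7, 4.2]
opening: 0.574
finger_force: 68.6
```

```bash
python3 -c "
from h import *
s=ctrl.get_state();print(s['opening']*85.4,s['eef_pos'],s['contact_force'],s['wrist_torque'],s['finger_force'])"
```

```text
49.03819425279294 [0.4692 0.0228 0.1282] [1.3249 5.7319 4.2377] [ 0.9793  0.0047 -0.4859] 68.6480404715985
```

Emit:
{"name": "drive_tool", "arguments": {"moves": [[[0,0,0],[-0.0004,0,-0.006],0.04],[[0,0,0],[-0.0008,0,-0.01],0.04],[[0,0,0],[-0.0011,0,-0.014],0.04],[[0,0,0],[0,0,0],0.04]]}}

```text
time: 14.92
eef_pos: [0.4853, 0.0204, 0.1551]
tcp_rot: [0.046, 0.971, 0.012, -0.232]
contact_force: [-1.6, 3.2, 3.3]
opening: 0.57
finger_force: 68.4
```

```bash
python3 - <<'E'
from h import *
s=ctrl.get_state();print(s["opening"]*85.4,s["contact_force"],s["wrist_torque"]);C=cams()
for n,(y0,y1,x0,x1) in dict(scene=(225,300,255,310)).items():
    g=cv2.cvtColor(C[n]["image"],cv2.COLOR_RGB2GRAY)[y0:y1,x0:x1]
    for r in range(0,75,5): print(y0+r,*g[r,::3])
E
```

```text
48.67461638511207 [-1.5819  3.2015  3.343 ] [ 0.575   0.4641 -0.353 ]
225 127 123 129 131 134 109 25 13 17 150 18 21 29 25 25 18 28 31 26
230 124 122 126 125 126 47 28 29 24 18 22 23 26 27 21 16 25 24 23
235 126 124 124 125 86 33 26 28 26 9 20 3 45 24 26 11 26 11 12
240 127 130 130 52 39 25 32 25 18 16 21 58 131 142 18 9 23 25 94
245 126 132 41 52 21 32 38 146 1 4 54 60 72 132 7 13 22 13 24
250 130 47 49 69 50 50 15 67 71 87 134 34 63 87 23 18 12 27 26
255 43 50 51 52 63 49 150 141 180 104 161 179 192 156 20 7 26 20 9
260 52 45 47 49 43 39 36 169 188 190 186 179 150 144 21 11 14 65 49
265 130 47 45 42 38 34 156 182 189 191 181 161 50 82 28 18 138 47 51
270 119 132 125 29 34 135 179 188 191 185 168 141 106 61 57 140 50 47 56
275 128 125 135 24 17 171 187 188 184 175 149 118 74 60 54 59 59 50 46
280 131 126 48 56 27 187 190 186 173 156 127 90 39 60 59 61 58 58 52
285 123 111 52 59 63 56 61 49 35 66 68 28 27 58 62 57 58 53 53
290 124 45 55 59 64 57 58 59 51 43 34 26 59 55 59 60 55 56 54
295 71 60 63 59 62 62 57 52 45 44 26 18 63 61 59 58 55 55 53
```

The sleeve is rising with the gripper: bright region from row 253 now, and from 262 before. Forces are small, so I'll continue.

Emit:
{"name": "drive_tool", "arguments": {"moves": [[[0,0,0],[-0.001,0.0007,-0.014],0.04],[[0,0,0],[-0.001,0,-0.014],0.04],[[0,0,0],[0,0,0],0.04]]}}

```text
time: 15.4
eef_pos: [0.5004, 0.0195, 0.1791]
tcp_rot: [0.046, 0.972, 0.012, -0.231]
contact_force: [-1.5, 2.6, -0.8]
opening: 0.578
finger_force: 68.3
```

Emit:
{"name": "drive_tool", "arguments": {"moves": [[[0,0,0],[-0.0011,0,-0.015],0.04],[[0,0,0],[-0.0013,0,-0.018],0.04],[[0,0,0],[0,0,0],0.04]]}}

```text
time: 15.78
eef_pos: [0.5179, 0.0175, 0.2079]
tcp_rot: [0.046, 0.972, 0.011, -0.23]
contact_force: [-0.0, -0.4, -3.1]
opening: 0.573
finger_force: 68.1
```

```bash
python3 - <<'E'
from h import *
s=ctrl.get_state();print(s["opening"]*85.4,s["contact_force"],s["wrist_torque"],s["eef_pos"]);C=cams()
a=C["scene"]["image"][160:320,215:375];b=C["scene"]["image"][280:420,370:510]
o=[cv2.resize(i[:,:,::-1],(400,400),interpolation=cv2.INTER_CUBIC) for i in(a,b)]
cv2.imwrite("pics/crop8.png",cv2.convertScaleAbs(np.hstack(o),alpha=1.6,beta=20))
E
```

```text
48.934477745943916 [-0.0417 -0.3505 -3.1298] [-0.0141 -0.5186  0.0383] [0.5179 0.0175 0.2079]
```

The force now reads −3.1 N, which is the sleeve hanging free of the well. I'll lift, then carry it to the basin while turning upright.

Emit:
{"name": "drive_tool", "arguments": {"moves": [[[0,0,0],[0,0,-0.02],0.04],[[0,0,0],[0.018,0,-0.036],0.04],[[0,0,0],[0.018,0,-0.036],0.04],[[0,-0.09,0],[0,0.05,0],0.04],[[0,-0.09,0],[0,0.05,0],0.04]]}}

```text
time: 16.5
eef_pos: [0.5358, 0.1172, 0.306]
tcp_rot: [0.047, 0.989, 0.008, -0.142]
contact_force: [-0.4, 0.2, -3.8]
opening: 0.574
finger_force: 68.2
```

Emit:
{"name": "drive_tool", "arguments": {"moves": [[[0,-0.09,0],[0,0.05,0],0.04],[[0,-0.09,0],[0,0.05,0],0.04],[[0,-0.09,0],[0,0.05,0],0.04],[[0,-0.09,0],[0,0.05,0],0.04],[[0,0,0],[0,0,0],0.04]]}}

```text
time: 17.12
eef_pos: [0.552, 0.319, 0.305]
tcp_rot: [0.045, 0.998, -0.001, 0.034]
contact_force: [-0.2, -0.8, -3.4]
opening: 0.573
finger_force: 68.7
```

```bash
python3 -c "
from h import *
to([.446,.32,.25],rt(-4));s=ctrl.get_state();print(s['qpos'],s['contact_force'],s['opening'])"
```

```text
t 17.125 pos [0.552 0.319 0.305] turn [ 0.002  -0.0013  0.0051] deg 0.32002552380110477 shift now [ 0.1092 -0.0086  0.0477] after turn [ 0.1092 -0.009   0.0475] len 0.11942777003786928
[ 0.3759  0.1387  1.6471 -0.0304  1.2939 -1.0983] [-0.1835 -0.8077 -3.4433] 0.5730022072073624
```

Emit:
{"name": "drive_tool", "arguments": {"moves": [[[0,0,0],[0.05,-0.004,0.01],0.04],[[0,0,0],[0.05,-0.004,0.01],0.04],[[0,0,0],[0.009,0,0.02],0.04],[[0,0,0],[0,0,0],0.04]]}}

```text
time: 17.62
eef_pos: [0.446, 0.3166, 0.2554]
tcp_rot: [0.047, 0.998, -0.002, 0.033]
contact_force: [0.6, 1.2, -3.1]
opening: 0.579
finger_force: 68.7
```

```bash
python3 - <<'E'
from h import *
to([.446,.32,.12],rt(-4));C=cams()
s=ctrl.get_state();A=Rot.from_quat(s["tcp_rot"]);p=s["eef_pos"]
print("TCP px",[proj(C[n],p)[0] for n in C],"vert below",[proj(C[n],p-[0,0,.098])[0] for n in C],"vert above",[proj(C[n],p+[0,0,.01])[0] for n in C])
a=C["scene"]["image"][130:310,110:290];b=C["top"]["image"][230:370,130:270]
o=[cv2.resize(i[:,:,::-1],(400,400),interpolation=cv2.INTER_CUBIC) for i in(a,b)]
cv2.imwrite("pics/crop8.png",cv2.convertScaleAbs(np.hstack(o),alpha=1.4,beta=10))
E
```

```text
t 17.625 pos [0.446  0.3166 0.2554] turn [-0.0015 -0.0043 -0.0001] deg 0.2634398516655558 shift now [0.0092 0.0035 0.1351] after turn [0.0097 0.0033 0.135 ] len 0.13544157716032013
TCP px [array([173.8069, 181.4993]), array([180.1981, 313.3895])] vert below [array([180.4228, 213.8166]), array([190.1248, 311.4837])] vert above [array([173.1032, 178.0333]), array([179.0996, 313.6003])]
```

View pics/crop8.png

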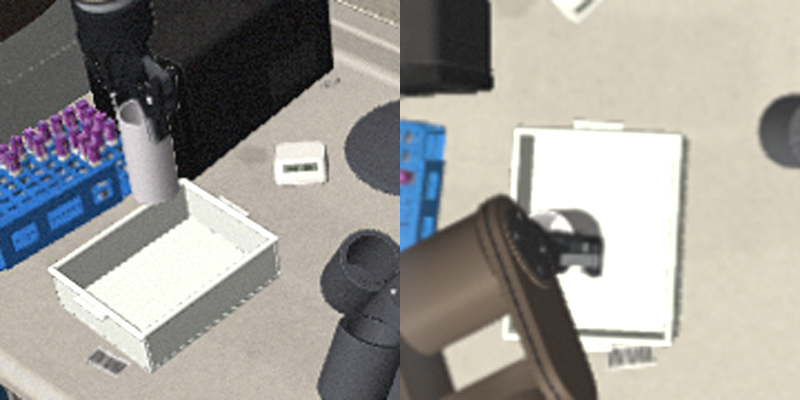

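The sleeve hangs upright (mouth (138,110), foot (155,190) in the scene crop, matching the projected vertical). It is over the basin, whose rim centre is near (596,235) in the top crop. Lowering it now.

Emit:
{"name": "drive_tool", "arguments": {"moves": [[[0,0,0],[0.004,0.0015,0.045],0.04],[[0,0,0],[0.003,0.001,0.045],0.04],[[0,0,0],[0.002,0.001,0.035],0.04],[[0,0,0],[0,0,0.008],0.04],[[0,0,0],[0,0,0],0.04]]}}

```text
time: 18.35
eef_pos: [0.4495, 0.3216, 0.1248]
tcp_rot: [0.048, 0.998, -0.001, 0.035]
contact_force: [-0.2, 1.1, -3.2]
opening: 0.576
finger_force: 68.6
```

Emit:
{"name": "drive_tool", "arguments": {"moves": [[[0,0,0],[0,0,0.005],0.04],[[0,0,0],[0,0,0],0.04]]}}

```text
time: 18.6
eef_pos: [0.4491, 0.3217, 0.1198]
tcp_rot: [0.047, 0.998, -0.0, 0.036]
contact_force: [-0.2, 0.9, -2.5]
opening: 0.576
finger_force: 68.7
```

Emit:
{"name": "drive_tool", "arguments": {"moves": [[[0,0,0],[0,0,0.003],0.04],[[0,0,0],[0,0,0],0.04]]}}

```text
time: 18.85
eef_pos: [0.4485, 0.3214, 0.1156]
tcp_rot: [0.047, 0.998, -0.001, 0.035]
contact_force: [0.3, 0.2, -3.0]
opening: 0.578
finger_force: 68.7
```

Emit:
{"name": "drive_tool", "arguments": {"moves": [[[0,0,0],[0,0,0.002],0.04],[[0,0,0],[0,0,0],0.04]]}}

```text
time: 19.1
eef_pos: [0.4486, 0.3214, 0.1134]
tcp_rot: [0.047, 0.998, -0.001, 0.035]
contact_force: [0.0, -0.5, -3.5]
opening: 0.575
finger_force: 68.7
```

Emit:
{"name": "drive_tool", "arguments": {"moves": [[[0,0,0],[0,0,0.003],0.04],[[0,0,0],[0,0,0],0.04]]}}

```text
time: 19.35
eef_pos: [0.4487, 0.3213, 0.1102]
tcp_rot: [0.047, 0.998, -0.001, 0.034]
contact_force: [1.2, -0.1, -2.5]
opening: 0.577
finger_force: 68.7
```

Emit:
{"name": "drive_tool", "arguments": {"moves": [[[0,0,0],[0,0,0.002],0.04],[[0,0,0],[0,0,0],0.04]]}}

```text
time: 19.6
eef_pos: [0.4489, 0.3213, 0.1084]
tcp_rot: [0.047, 0.998, -0.001, 0.035]
contact_force: [-0.3, 0.4, -2.0]
opening: 0.578
finger_force: 68.7
```

Emit:
{"name": "drive_tool", "arguments": {"moves": [[[0,0,0],[0,0,0.002],0.04],[[0,0,0],[0,0,0],0.04]]}}

```text
time: 19.85
eef_pos: [0.4491, 0.3213, 0.1064]
tcp_rot: [0.047, 0.998, -0.001, 0.035]
contact_force: [0.8, 0.8, -3.3]
opening: 0.576
finger_force: 68.7
```

Emit:
{"name": "drive_tool", "arguments": {"moves": [[[0,0,0],[0,0,0.0015],0.04],[[0,0,0],[0,0,0],0.04]]}}

```text
time: 20.1
eef_pos: [0.4492, 0.3213, 0.105]
tcp_rot: [0.047, 0.998, -0.001, 0.035]
contact_force: [0.7, -0.2, -2.8]
opening: 0.571
finger_force: 68.7
```

Emit:
{"name": "drive_tool", "arguments": {"moves": [[[0,0,0],[0,0,0.0015],0.04],[[0,0,0],[0,0,0],0.04]]}}

```text
time: 20.35
eef_pos: [0.4496, 0.3215, 0.1042]
tcp_rot: [0.047, 0.998, -0.001, 0.035]
contact_force: [-0.6, -1.4, 0.8]
opening: 0.574
finger_force: 69.1
```

Emit:
{"name": "drive_tool", "arguments": {"moves": [[[0,0,0],[0,0,0.0015],0.04],[[0,0,0],[0,0,0],0.04]]}}

```text
time: 20.6
eef_pos: [0.45, 0.3216, 0.1042]
tcp_rot: [0.047, 0.998, -0.001, 0.035]
contact_force: [-5.2, -1.7, 8.3]
opening: 0.574
finger_force: 70.1
```

Emit:
{"name": "drive_tool", "arguments": {"moves": [[[0,0,0],[0,0,0.0015],0.04],[[0,0,0],[0,0,0],0.04]]}}

```text
time: 20.85
eef_pos: [0.4504, 0.3216, 0.1042]
tcp_rot: [0.047, 0.998, -0.001, 0.035]
contact_force: [-6.6, -3.3, 14.4]
opening: 0.575
finger_force: 71.0
```

It is seated at 0.104, about the height expected. I'll ease, open and retreat.

Emit:
{"name": "drive_tool", "arguments": {"moves": [[[0,0,0],[0,0,-0.0025],0.04],[[0,0,0],[0,0,0],0.058],[[0,0,0],[0,0,0],0.085],[[0,0,0],[0,0,0],0.085],[[0,0,0],[0,0,0],0.085]], "grip_force": 30}}

```text
time: 21.48
eef_pos: [0.4495, 0.3214, 0.103]
tcp_rot: [0.047, 0.998, -0.001, 0.035]
contact_force: [-0.3, 0.2, -0.7]
opening: 0.992
finger_force: 0.0
```

Emit:
{"name": "drive_tool", "arguments": {"moves": [[[0,0,0],[0,0,-0.02],0.085],[[0,0,0],[0,0,-0.03],0.085],[[0,0,0],[0,0,-0.06],0.085],[[0,0,0],[0,0,-0.06],0.085],[[0,0,0],[0,0,0],0.085]]}}

```text
time: 22.1
eef_pos: [0.4402, 0.3237, 0.2801]
tcp_rot: [0.047, 0.998, 0.002, 0.041]
contact_force: [0.1, -0.5, -0.1]
opening: 0.996
finger_force: 0.0
```

```bash
python3 - <<'E'
from h import *
C=cams();s=ctrl.get_state();print(s["eef_pos"],s["contact_force"])
c=C["scene"];g=cv2.cvtColor(c["image"],cv2.COLOR_RGB2GRAY)
th=np.linspace(0,2*np.pi,60)
for z in(.112,.004): q=proj(c,np.c_[.449+.026*np.cos(th),.321+.026*np.sin(th),z+0*th]);print(z,q.min(0),q.max(0))
for r in range(190,280,5): print(r,*g[r,150:220:3])
old=cv2.imread("pics/full7.png",0).astype(int);d=abs(g.astype(int)-old)>35
for nm,(y0,y1,x0,x1) in dict(tray=(300,415,370,480),cw_rotor=(220,325,295,355),wash=(180,250,370,400),timer=(190,215,230,260),roll=(290,330,448,485)).items(): print(nm,d[y0:y1,x0:x1].sum())
E
```

```text
[0.4378 0.3223 0.2734] [0.3519 0.1379 0.1874]
0.112 [172.0573 220.8379] [193.2124 235.0199]
0.004 [179.0756 251.8442] [199.2305 266.0969]
190 48 41 73 58 48 7 3 47 7 16 15 15 6 10 5 9 1 11 12 8 4 10 0 6
195 75 41 66 114 64 45 59 83 14 13 12 14 11 4 1 1 7 13 14 2 8 5 68 122
200 68 36 43 85 65 46 63 39 9 6 7 6 7 7 8 3 7 8 8 8 63 119 108 111
205 57 67 63 29 53 66 104 36 125 126 86 0 0 1 14 11 1 5 106 123 125 124 118 126
210 31 34 28 43 32 64 71 32 129 124 124 123 121 118 161 0 114 124 121 124 124 121 121 123
215 41 67 43 68 29 65 69 66 131 129 123 97 172 88 93 155 212 137 126 122 119 117 122 122
220 33 73 45 37 31 97 129 122 131 168 127 101 91 77 82 167 163 164 174 207 161 139 123 124
225 36 34 84 128 125 122 134 174 114 76 95 125 140 144 134 153 166 159 164 164 157 202 181 174
230 117 120 125 120 173 131 77 81 64 67 89 118 133 147 64 180 177 159 164 162 167 163 161 154
235 120 126 175 81 84 85 87 83 129 146 143 131 109 88 64 143 176 175 180 173 163 164 166 162
240 134 76 87 81 84 83 78 79 79 147 142 130 117 91 73 77 173 178 177 177 181 172 164 158
245 91 82 85 84 84 81 100 181 175 141 145 137 119 104 76 57 178 174 173 174 177 177 175 168
250 81 82 79 85 158 172 175 173 175 155 143 141 125 103 78 63 143 172 175 175 174 163 165 84
255 82 74 178 173 178 174 173 173 175 174 146 142 130 116 86 66 77 175 177 178 134 82 85 82
260 180 177 178 176 174 174 176 175 176 175 138 142 134 116 93 72 179 184 104 88 85 85 83 81
265 187 184 174 172 176 174 176 178 174 174 175 175 174 181 182 173 71 85 85 80 85 83 83 132
270 139 178 177 205 156 172 175 177 176 174 176 175 166 158 71 86 81 81 85 76 80 66 121 116
275 164 166 165 164 139 211 129 172 173 175 185 130 81 81 82 87 83 82 82 93 122 124 121 123
tray 5
cw_rotor 0
wash 330
timer 0
roll 0
```

The sleeve stands upright where predicted. The wash-bottle area differs from the earlier frame, so I'll check it against the first picture.

```bash
python3 - <<'E'
from h import *
g=cv2.cvtColor(ctrl.read_camera("scene")["image"],cv2.COLOR_RGB2GRAY).astype(int)
f=cv2.imread("pics/full7.png",0).astype(int);o=cv2.imread("pics/scene0.png",0).astype(int)
for n,a,b in(("now-start",g,o),("seven-start",f,o),("now-seven",g,f)):
    d=(abs(a-b)>35)[180:252,368:402];ys,xs=np.nonzero(d);print(n,d.sum(),(ys.min()+180,ys.max()+180,xs.min()+368,xs.max()+368) if len(ys) else "")
t=cv2.cvtColor(ctrl.read_camera("top")["image"],cv2.COLOR_RGB2GRAY).astype(int);o=cv2.imread("pics/top0.png",0).astype(int)
d=abs(t-o)>35;print("top wash",d[160:200,300:345].sum(),"cw",d[228:275,295:325].sum(),"roll",d[200:235,415:448].sum())
E
```

```text
now-start 0 
seven-start 364 (np.int64(180), np.int64(251), np.int64(368), np.int64(401))
now-seven 370 (np.int64(180), np.int64(193), np.int64(368), np.int64(401))
top wash 0 cw 0 roll 0
```

```bash
python3 -c "
from plant import ctrl
print(ctrl.sign_off())"
```

```text
the job is handed in; nothing more can be done
None
```

The job is handed in: the bottle stands cap-up in the steel tray and the sleeve stands upright in the wash basin; the final camera check showed the counterweight and bench items unmoved, at about 22 s of the 51 s limit.

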